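Switch off a bench fume extractor and pop its push-push filter hatch

TASK

Get the fume extractor on the framing bench ready for a filter change: first switch it off by pressing down the raised front end of the rocker switch on its top, then press the filter hatch fully in, once only, at its thumb pad and let go, so that the latch releases, the hatch springs up by itself and stays open. Use fingertips only: do not lift the hatch beyond where its spring brings it, and do not push it back down after it has popped. Leave the speed dial, the pin tin, the varnish jar, the spirit bottle and the brush as they are.

Things in the scene. Friction and masses are not known exactly. Their poses are not given: they have to be found in the camera images.
- extractor: Grey fume extractor, 226 deep (x), 260 wide (y), 150 mm high, fixed. Origin: centre of its underside, on the bench. Its -x side is the front (louvres, towards the robot), +y its left; a black ribbed duct leaves the rear. On top: the big filter hatch at the right front; at the left a strip 80 mm wide with the rocker switch in front and the round dial behind; a ledge 63 mm deep along the rear.
- hatch (a joint): Filter hatch, rad: 0 to 0.01 shut and latched, negative pressed in (stop at -0.055), positive open. The push-push latch under its front edge lets go only if the pad is pressed in 6.5 mm or more (stop at 8 mm) and released; takes 3 to 4 N, then a firm stop. A damped spring then swings it up in 1 s to about 0.5 rad, where it stays. Pushed down again it would latch shut. By hand: up to 1.3.
- hatch_pad (a point): Centre of the top of the hatch's thumb pad: a disc 28 mm across, 1.5 mm high, with three fine dark ribs, on the hatch's middle line, 30 mm behind its front edge, 133 mm ahead of the hinge, 152 mm above the bench while shut. Moves with the hatch; z is the hatch's upward normal. The opening hatch follows a finger that withdraws upward; open, the pad is about 62 mm higher.
- hatch_hinge (a point): Middle of the hatch's hinge line, 146 mm above the bench; the hinge axis is the extractor's y. The hatch is a grey lid 163 mm long (hinge at its rear edge to the free front edge), 178 mm wide, 8 mm thick, level with the housing's top. This point's -x points from the hinge to the front edge.
- rocker (a joint): Black rocker power switch, rad. 0 = on (as it starts): the front end stands up, the rear end, with a fine white bar, is down. 0.34 = off: front end down, rear end up. Over-centre spring: about 3 N down on the front end, some 4 mm of travel, and it snaps over and stays.
- rocker_front (a point): Middle of the top of the rocker's front half, 12 mm ahead of the rocker's pivot, about 164 mm above the bench while on. The rocker is 36 mm front to rear, 20 mm wide, and stands proud of its 44 x 30 mm bezel (top 153 mm above the bench) in both positions. Pressing straight down here switches off.
- dial_mark (a point): Rim of the white pointer on the round black speed dial (32 mm across, 16 mm high, top 168 mm above the bench), 97 mm behind the rocker. It turns easily; leave it as set.
- pin_tin: Loose round steel tin, 47 mm across, 28 mm high, standing on the extractor's rear ledge. Origin: centre of its underside.
- varnish_jar: Loose amber glass jar with a white cap, 60 mm across, 85 mm high, standing beside the extractor. Origin: centre of its underside.
- spirit_bottle: Loose clear glass bottle with a white cap, 58 mm across, 150 mm high, standing beside the extractor. Origin: centre of its underside.
- brush: Loose paint brush with a wooden handle, 190 mm long, about 20 mm thick, lying on the bench in front of the extractor. Origin: under its middle; its length is along its x.
- dial (a joint): Speed dial, rad, 0 to 4.7; starts anywhere in that range and is to be left alone.

How it is judged (in metres and radians):
On the way, in this order (a step that is already met when the one before it is completed fails the run):
1. the rocker switch is snapped over to off (value of joint rocker above 0.29 rad and value of joint hatch below 0.03 rad), for 0.1 s.
2. the filter hatch is pressed in far enough for its latch to let go (value of joint hatch below -0.03 rad), for 0.02 s.
3. the hatch has sprung open and stays open (value of joint hatch between 0.36 and 0.7 rad and value of joint rocker above 0.29 rad), for 0.5 s.
At the end, for the whole second after the job is handed in: The rocker is fully over to off (above 0.29 rad), the hatch stands open and still where its spring brought it (0.36 to 0.7 rad), and the tin, jar, bottle and brush are within 25 mm of where they stood and the dial's pointer within 8 mm (all of step 3 and velocity of joint hatch between -0.1 and 0.1 rad/s and distance of each of varnish_jar, spirit_bottle, pin_tin, brush from where it was at the start of the episode below 0.025 m and distance of dial_mark from where it was at the start of the episode below 0.008 m); the robot touches nothing.
It fails at once if the hatch is pushed back down after it has popped (a second press) (value of joint hatch above 0.1 rad and velocity of joint hatch below -0.08 rad/s).
It fails at once if the hatch is lifted beyond where its spring brings it (value of joint hatch above 0.75 rad).
It fails at once if the hatch is opened while the extractor is still switched on (value of joint hatch above 0.1 rad and value of joint rocker below 0.2 rad).
It fails at once if the tin, jar, bottle or brush is lifted, knocked or shifted (distance of any of varnish_jar, spirit_bottle, pin_tin, brush from where it was at the start of the episode above 0.03 m).
It fails at once if the speed dial is turned (distance of dial_mark from where it was at the start of the episode above 0.01 m).
It also fails if it takes over 38 s, if anything falls off the work surface, if the arm or the gripper's body presses on something with over 40 N, if the wrist force passes 120 N, or if a joint passes its speed limit or range.

ROBOT

A 6-joint arm with a two-finger parallel gripper is mounted at the origin on the work surface. World frame = base frame: x ahead of the robot, y to its left, z up, the work surface at z = 0. Lengths are in m, angles in degrees, forces in N, time in s.
With the tool pointing down it reaches from about 0.35 to 0.875 m from the base axis. Payload 4.2 kg.
Tool frame: the origin (TCP) lies at the very end of the fingers, on their centre line; the grasp point (between the pads) lies 19 mm behind it; z points along the fingers, y is the line along which they close (so a half turn about z gives the same grasp; the last joint's range is limited). The gripper opens to 87 mm and grips with 3 to 60 N. Pads are 19 mm wide; open, the fingers measure 117 mm over their backs; the gripper's body (75 mm by 190 mm) begins 51 mm behind the grasp point.
Start: joints at [85.978, 22.042, 0.453, 0, -68.411, -14.817], TCP at [0.202, 0.592, 0.2] pointing down, gripper open.
Joint ranges: [-179.83, 179.83], [-69.29, 118.12], [-61.27, 80.66], [-181.25, 117.63], [-171.15, -9.14], [-177.46, 177.46]. Speed limits (degrees/s): [159.86, 159.86, 180, 180, 180, 180].

INTERFACE

Orientations are given as a 3x3 rotation matrix whose columns are the frame's x, y, z axes.
In Python, from station import monitor, cams, ticket gives the robot as it stands.
- The arm moves only by the tool drive_tool, never from a script. Its argument "moves" is a list of rows, each an object with "delta_pos": the shift along the tool's x, y, z in mm, a list of three; "turn": the turn about the tool's z in rad; "claw": the opening, from 0 (shut) to 1 (fully open). A call has 1 to 12 rows; each row shifts and turns the commanded pose from where the row before left it, along the tool's axes as they then stand; what a row does not reach is not made up. A row lasts 1/8 s, in which the tool goes at most 62.5 mm and 10.7 degrees, less where a joint would pass 70% of its speed; a pose out of reach is approached as far as the arm can. A call is refused whole if a number of a shift passes 62.5 or a number of a turn 0.188, either way. A call with a gripper value outside its range is refused whole. The fingers move at their own pace and stop on an object; the grip force is fixed at half the most. Time passes only in rows, so rows that do not move let the fingers close. It gives the time, the measured TCP pose, the force, the opening and the grip force at its end, in the units of the state.
- monitor.sense(): the state, without advancing time (a new reading comes with each control period).
- cams.capture(name): name is "scene" or "side" or "wrist"; returns a dict with "color" (420x560x3 uint8, red, green, blue), "range_z" (420x560 float32, m along the optical axis (not along the pixel's ray), 0 where there is no reading), "vertical_fov" (degrees; the focal length in pixels is half the picture's height over the tangent of half this angle, whatever the lens; pixels are square), "cx", "cy" (the principal point, pixels), "dist" ([k1, k2, p1, p2, k3] as OpenCV has them; the pictures are not rectified), "extrinsics" (4x4, takes a point from camera to world coordinates). Camera axes: x right, y down, z forward; pixel columns grow to the right and rows downward; lengths in m; the calibration is good to about 2 mm. A picture is of the moment at which its call begins.
- ticket.finish_job(): hands the job in; it is judged then, once.
The state is a dict: "time_s": time; "joints": joint angles; "joint_velocities": joint speeds; "effort": joint torques, N m; "tcp_pos": TCP position; "ee_rot": TCP orientation; "wrist_force": force on the tool from outside, world axes, zero at the start; "moment": the same for the moment, N m; "gripper_width": opening from 0.0 (shut) to 1.0 (fully open); "gripper_force": force on a finger pad.
Only numpy, scipy, OpenCV 4.12 (cv2) and the standard library are available. Lean on these libraries where they do the work, as an engineer would, in place of code of your own. Each camera call takes 0.05 s, during which the arm holds its last target. There are 200 camera calls.

## Working session

There is one attempt and no reset: what is moved stays moved. The work goes in short steps, Python scripts to look and compute and a tool call to move; the robot and the scene stay as the last step left them, time stands still between calls to the robot, and variables do not carry over. Pictures are saved under pics/ and viewed, at most 10 in all, crops included, and the job is handed in when it is done.

Besides the shell and the picture viewer there is one more tool, called by a JSON object that holds its "api" and its "payload". drive_tool: Moves the arm, as the interface text tells. Its arguments: {"type":"object","properties":{"moves":{"type":"array","items":{"type":"object","properties":{"delta_pos":{"type":"array","items":{"type":"number"}},"turn":{"type":"number"},"claw":{"type":"number"}}}}},"required":["moves"]}

```bash
mkdir -p pics; cat > h.py <<'E'
import numpy as np,cv2
from station import monitor,cams,ticket
def K(c):
    f=c["color"].shape[0]/2/np.tan(np.radians(c["vertical_fov"])/2)
    return np.array([[f,0,c["cx"]],[0,f,c["cy"]],[0,0,1.]])
def world(c):
    h,w=c["range_z"].shape
    g=np.stack(np.meshgrid(np.arange(w),np.arange(h)),-1).reshape(-1,1,2).astype(float)
    u=cv2.undistortPoints(g,K(c),np.array(c["dist"],float)).reshape(h,w,2)
    P=np.dstack([u,np.ones((h,w))])*c["range_z"][...,None]
    E=np.array(c["extrinsics"]); return P@E[:3,:3].T+E[:3,3]
def onplane(c,uv,z):
    u=cv2.undistortPoints(np.array(uv,float).reshape(-1,1,2),K(c),np.array(c["dist"],float)).reshape(-1,2)
    E=np.array(c["extrinsics"]); d=np.c_[u,np.ones(len(u))]@E[:3,:3].T
    return E[:3,3]+d*((z-E[2,3])/d[:,2])[:,None]
E
python3 - <<'E'
from h import *
import pickle
D={n:cams.capture(n) for n in("scene","side","wrist")}
pickle.dump(D,open("d0.pkl","wb"))
for n in D: cv2.imwrite(f"pics/{n}0.png",D[n]["color"][...,::-1]); print(n,np.round(D[n]["extrinsics"],3).tolist(),(D[n]["range_z"]>0).mean())
s=monitor.sense(); print(s["time_s"],s["tcp_pos"],np.round(s["ee_rot"],3).tolist())
E
```

```text
scene [[0.786, 0.42, -0.454, 0.893], [0.618, -0.507, 0.6, -0.417], [0.022, -0.752, -0.658, 0.584], [0.0, 0.0, 0.0, 1.0]] 0.9961054421768708
side [[-0.711, -0.544, 0.446, 0.124], [-0.703, 0.536, -0.467, 0.457], [0.015, -0.646, -0.764, 0.893], [0.0, 0.0, 0.0, 1.0]] 0.9960331632653061
wrist [[-0.324, -0.909, -0.262, 0.276], [-0.946, 0.312, 0.087, 0.566], [0.002, 0.276, -0.961, 0.384], [0.0, 0.0, 0.0, 1.0]] 0.9960289115646258
0.15 [0.20164192 0.59106797 0.19882085] [[0.946, -0.323, -0.0], [-0.323, -0.946, -0.002], [0.0, 0.002, -1.0]]
```

View pics/scene0.png

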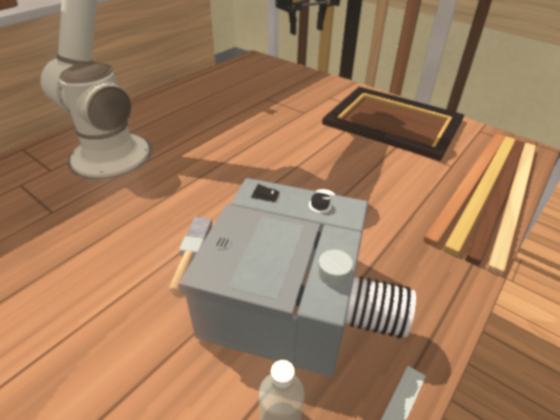

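View pics/side0.png

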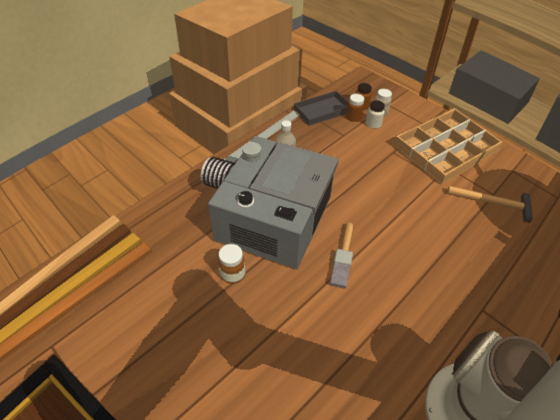

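The scene view shows the rocker at about (265,193), the dial at (321,202), the pad ribs at (223,242) and the tin at (336,265). In the side view the rocker is at (286,213), the dial at (245,198), the pad at (316,177), the jar at (231,262) and the brush at (345,255). Next I'll measure the points from both views.

```bash
python3 - <<'E'
from h import *
import pickle
D=pickle.load(open("d0.pkl","rb"))
G={"scene":dict(rock=(265,193),pad=(223,242),dial=(321,202)),"side":dict(rock=(286,213),pad=(316,177),dial=(245,198))}
Z=dict(rock=.158,pad=.152,dial=.168)
for n in G:
    c=D[n];P=world(c);g=cv2.cvtColor(c["color"],cv2.COLOR_RGB2GRAY)
    top=(abs(P[...,2]-.150)<.0035)
    top=cv2.morphologyEx(top.astype(np.uint8),cv2.MORPH_OPEN,np.ones((3,3)))
    k,l,st,ce=cv2.connectedComponentsWithStats(top); 
    m=np.isin(l,[i for i in range(1,k) if st[i,4]>150])
    Q=P[m][:,:2].astype(np.float32); Q=Q[(np.hypot(*(Q-np.median(Q,0)).T)<.2)]
    r=cv2.minAreaRect(Q); print(n,"top rect",r,np.median(P[m][:,2]),"\n",cv2.boxPoints(r).round(4).tolist())
    for k_,(u,v) in G[n].items():
        w=18 if k_!="pad" else 10
        sub=g[v-w:v+w,u-w:u+w]
        if k_=="pad": mask=sub<np.median(sub)-18
        else: mask=sub<60
        kk,ll,ss,cc=cv2.connectedComponentsWithStats(mask.astype(np.uint8))
        if k_=="pad": ys,xs=np.nonzero(mask); uv=[xs.mean()+u-w,ys.mean()+v-w]
        else:
            i=1+ss[1:,4].argmax(); uv=cc[i]+[u-w,v-w]
            pts=P[v-w:v+w,u-w:u+w][ll==i]; q=cv2.minAreaRect(pts[:,:2].astype(np.float32)); print(k_,"range rect",q,np.percentile(pts[:,2],[5,50,95]).round(4))
        print(k_,mask.sum(),np.round(uv,1),onplane(c,uv,Z[k_]).round(4), P[int(uv[1]),int(uv[0])].round(4))
    t=P[...,2];mm=(t>.172)&(t<.19)&(np.hypot(P[...,0]-.45,P[...,1])<.5)
    print("tin",P[mm].mean(0),np.ptp(P[mm],0))
ims=[]
for n,(u,v) in (("scene",(275,220)),("side",(285,195))):
    ims.append(cv2.resize(D[n]["color"][v-50:v+50,u-66:u+66,::-1],(396*1,300),interpolation=cv2.INTER_CUBIC))
cv2.imwrite("pics/crop.png",np.hstack(ims))
E
```

```text
scene top rect ((0.6524460911750793, -0.11087340116500854), (0.23179835081100464, 0.35216569900512695), 22.375499725341797) 0.15016390109723035 
 [[0.4781999886035919, 0.007799999788403511], [0.6122999787330627, -0.31779998540878296], [0.8266000151634216, -0.2295999974012375], [0.6926000118255615, 0.09610000252723694]]
rock range rect ((0.7106021046638489, -0.21661674976348877), (0.0380430743098259, 0.5406889915466309), 38.19739532470703) [0.152  0.1578 0.1635]
rock 134 [264.2 194.1] [[ 0.5501 -0.0146  0.158 ]] [ 0.5509 -0.016   0.1596]
pad 78 [222.4 242.2] [[ 0.5712 -0.1379  0.152 ]] [ 0.5717 -0.1391  0.1537]
dial range rect ((0.7712790369987488, -0.19460506737232208), (0.023366957902908325, 0.506800651550293), 31.24391746520996) [0.1595 0.1645 0.168 ]
dial 82 [319.9 204.4] [[0.6451 0.0135 0.168 ]] [0.6422 0.0154 0.1662]
tin [ 0.45911622 -0.06005754  0.17878699] [0.80498815 0.15897846 0.01792887]
side top rect ((0.6350674033164978, -0.07126837968826294), (0.23183731734752655, 0.2654622197151184), 22.437883377075195) 0.14999239538572584 
 [[0.4772999882698059, 0.007199999876320362], [0.5785999894142151, -0.23819999396800995], [0.792900025844574, -0.14970000088214874], [0.6915000081062317, 0.09570000320672989]]
rock range rect ((0.5450186729431152, -0.007271099835634232), (0.04310755804181099, 0.026275387033820152), 27.739234924316406) [0.1509 0.1592 0.1641]
rock 182 [285.4 212.8] [[ 0.542  -0.0063  0.158 ]] [ 0.5425 -0.0054  0.1609]
pad 32 [315.6 177.3] [[ 0.5718 -0.1409  0.152 ]] [ 0.5724 -0.1393  0.1539]
dial range rect ((0.6337190270423889, 0.029035672545433044), (0.02693192847073078, 0.031117776408791542), 46.024147033691406) [0.1591 0.1671 0.1692]
dial 131 [245.5 197.6] [[0.6295 0.0316 0.168 ]] [0.6317 0.031  0.1679]
tin [0.22718797 0.01092812 0.1804355 ] [0.78935558 0.16688741 0.01793673]
```

View pics/crop.png

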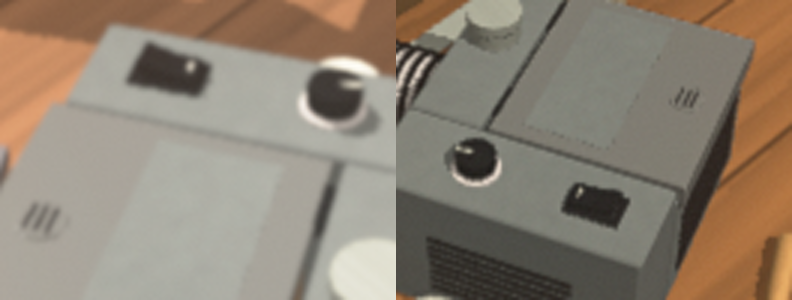

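The crop confirms the layout: the rocker's white bar is at its rear end, and the pad ribs and dial sit where I measured them. The figures agree with the given sizes: yaw is about 22.5°, the pad is 83 mm ahead of centre, and the rocker to dial distance is about 95 mm. The pad is at (0.5715,-0.139), and the press point on the rocker front is about (0.533,-0.014).

{"api": "drive_tool", "payload": {"moves": [{"delta_pos":[42.4,38.7,-2],"claw":0},{"delta_pos":[42.4,38.7,-2],"claw":0},{"delta_pos":[42.4,38.7,-2],"claw":0},{"delta_pos":[42.4,38.7,-2],"claw":0},{"delta_pos":[42.4,38.7,-2],"claw":0},{"delta_pos":[42.4,38.7,-2],"claw":0},{"delta_pos":[42.4,38.7,-2],"claw":0},{"delta_pos":[42.4,38.7,-2],"claw":0},{"delta_pos":[42.4,38.7,-2],"claw":0},{"delta_pos":[42.4,38.7,-2],"claw":0},{"delta_pos":[42.4,38.7,-2],"claw":0},{"delta_pos":[42.4,38.7,-2],"claw":0}]}}

```text
invalid input
```

{"api": "drive_tool", "payload": {"moves": [{"delta_pos":[0,0,0],"turn":-0.18,"claw":0},{"delta_pos":[0,0,0],"turn":-0.18,"claw":0},{"delta_pos":[0,0,0],"turn":-0.18,"claw":0},{"delta_pos":[0,0,0],"turn":-0.18,"claw":0},{"delta_pos":[0,0,0],"claw":0},{"delta_pos":[0,0,0],"claw":0}]}}

```text
invalid input
```

{"api": "drive_tool", "payload": {"moves": [{"delta_pos":[42.4,38.7,-2],"turn":0,"claw":0},{"delta_pos":[42.4,38.7,-2],"turn":0,"claw":0}]}}

```text
time_s: 0.4
tcp_pos: [0.2572, 0.4896, 0.2028]
ee_rot: [[0.947, -0.322, -0.0], [-0.322, -0.947, -0.001], [0.0, 0.001, -1.0]]
wrist_force: [1.2, 0.4, 0.3]
gripper_width: 0.853
gripper_force: 0.0
```

All three fields are required in every row.

{"api": "drive_tool", "payload": {"moves": [{"delta_pos":[42.4,38.7,-2],"turn":0,"claw":0},{"delta_pos":[42.4,38.7,-2],"turn":0,"claw":0},{"delta_pos":[42.4,38.7,-2],"turn":0,"claw":0},{"delta_pos":[42.4,38.7,-2],"turn":0,"claw":0},{"delta_pos":[42.4,38.7,-2],"turn":0,"claw":0},{"delta_pos":[42.4,38.7,-2],"turn":0,"claw":0},{"delta_pos":[42.4,38.7,-2],"turn":0,"claw":0},{"delta_pos":[42.4,38.7,-2],"turn":0,"claw":0},{"delta_pos":[42.4,38.7,-2],"turn":0,"claw":0},{"delta_pos":[42.4,38.7,-2],"turn":0,"claw":0}]}}

```text
time_s: 1.65
tcp_pos: [0.5339, -0.0141, 0.2236]
ee_rot: [[0.946, -0.323, -0.0], [-0.323, -0.946, 0.0], [-0.0, -0.0, -1.0]]
wrist_force: [1.0, 0.2, 0.3]
gripper_width: 0.009
gripper_force: 0.0
```

{"api": "drive_tool", "payload": {"moves": [{"delta_pos":[0,0,0],"turn":-0.18,"claw":0},{"delta_pos":[0,0,0],"turn":-0.18,"claw":0},{"delta_pos":[0,0,0],"turn":-0.18,"claw":0},{"delta_pos":[0,0,0],"turn":-0.18,"claw":0},{"delta_pos":[0,0,0],"turn":0,"claw":0},{"delta_pos":[0,0,0],"turn":0,"claw":0}]}}

```text
time_s: 2.4
tcp_pos: [0.5332, -0.0123, 0.2235]
ee_rot: [[0.925, 0.379, -0.0], [0.379, -0.925, -0.0], [-0.0, -0.0, -1.0]]
wrist_force: [-0.8, -0.5, -0.3]
gripper_width: 0.007
gripper_force: 0.0
```

```bash
python3 - <<'E'
from h import *
s=monitor.sense();p=np.array(s["tcp_pos"]);R=np.array(s["ee_rot"]);print(s["time_s"],p,s["gripper_width"],R.round(3).tolist())
print("rocker",R.T@(np.array([.533,-.014,.167])-p)*1e3)
print("pad",R.T@(np.array([.5715,-.1394,.2])-p)*1e3)
a,b=cams.capture("scene"),cams.capture("side")
cv2.imwrite("pics/c1.png",np.hstack([cv2.resize(c["color"][v-75:v+75,u-66:u+66,::-1],(396,450)) for c,u,v in((a,265,170),(b,285,190))]))
E
```

```text
2.4 [ 0.53324195 -0.01230428  0.22349313] 0.007247447266229816 [[0.925, 0.379, -0.0], [0.379, -0.925, -0.0], [-0.0, -0.0, -1.0]]
rocker [-0.84664685  1.48407239 56.49325846]
pad [-12.74561271 132.11757097  23.4824472 ]
```

View pics/c1.png

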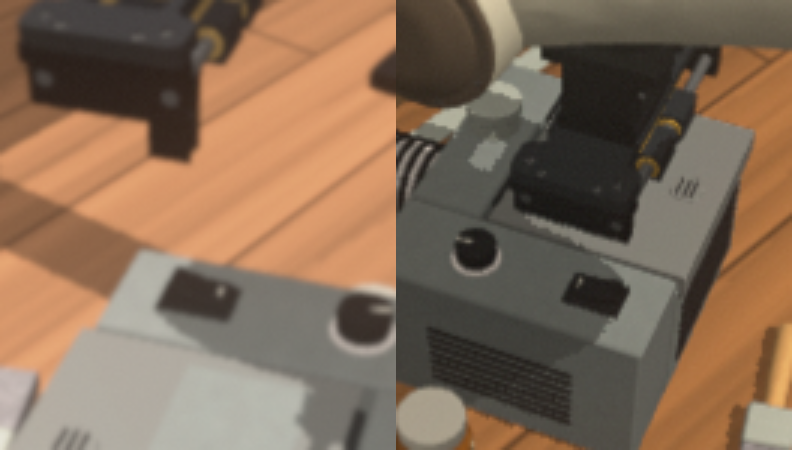

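The gripper is shut and hovers over the rocker's front half, clear of the dial. Now I'll descend to just above the rocker.

{"api": "drive_tool", "payload": {"moves": [{"delta_pos":[-1,1,25],"turn":0,"claw":0},{"delta_pos":[0,0,25],"turn":0,"claw":0},{"delta_pos":[0,0,4],"turn":0,"claw":0},{"delta_pos":[0,0,2],"turn":0,"claw":0},{"delta_pos":[0,0,2],"turn":0,"claw":0},{"delta_pos":[0,0,0],"turn":0,"claw":0}]}}

```text
time_s: 3.25
tcp_pos: [0.5332, -0.0135, 0.1662]
ee_rot: [[0.924, 0.381, 0.001], [0.381, -0.924, 0.0], [0.001, 0.0, -1.0]]
wrist_force: [-0.1, 0.3, 0.0]
gripper_width: 0.009
gripper_force: 0.0
```

{"api": "drive_tool", "payload": {"moves": [{"delta_pos":[0,0,1.5],"turn":0,"claw":0},{"delta_pos":[0,0,1.5],"turn":0,"claw":0},{"delta_pos":[0,0,0],"turn":0,"claw":0}]}}

```text
time_s: 3.62
tcp_pos: [0.5327, -0.0136, 0.1625]
ee_rot: [[0.924, 0.381, -0.0], [0.381, -0.924, -0.0], [-0.0, -0.0, -1.0]]
wrist_force: [0.2, -0.7, 0.1]
gripper_width: 0.006
gripper_force: 0.0
```

{"api": "drive_tool", "payload": {"moves": [{"delta_pos":[0,0,1.5],"turn":0,"claw":0},{"delta_pos":[0,0,0],"turn":0,"claw":0}]}}

```text
time_s: 3.88
tcp_pos: [0.5327, -0.0136, 0.161]
ee_rot: [[0.924, 0.381, -0.0], [0.381, -0.924, -0.0], [-0.0, -0.0, -1.0]]
wrist_force: [-0.1, -0.1, 0.4]
gripper_width: 0.003
gripper_force: 0.0
```

{"api": "drive_tool", "payload": {"moves": [{"delta_pos":[0,0,1.5],"turn":0,"claw":0},{"delta_pos":[0,0,0],"turn":0,"claw":0}]}}

```text
time_s: 4.12
tcp_pos: [0.5327, -0.0136, 0.1595]
ee_rot: [[0.924, 0.381, -0.0], [0.381, -0.924, -0.0], [-0.0, -0.0, -1.0]]
wrist_force: [-1.0, -0.7, 0.5]
gripper_width: 0.006
gripper_force: 0.0
```

{"api": "drive_tool", "payload": {"moves": [{"delta_pos":[0,0,1],"turn":0,"claw":0},{"delta_pos":[0,0,0],"turn":0,"claw":0}]}}

```text
time_s: 4.38
tcp_pos: [0.5328, -0.0136, 0.1586]
ee_rot: [[0.924, 0.381, -0.0], [0.381, -0.924, -0.0], [-0.0, -0.0, -1.0]]
wrist_force: [-0.4, -0.1, 0.3]
gripper_width: 0.003
gripper_force: 0.0
```

There's little force, so it has either snapped over already or isn't in contact. I'll look from both cameras.

```bash
python3 - <<'E'
from h import *
a,b=cams.capture("scene"),cams.capture("side")
cv2.imwrite("pics/c2.png",np.hstack([cv2.resize(c["color"][v-45:v+30,u-40:u+40,::-1],(400,375),interpolation=cv2.INTER_CUBIC) for c,u,v in((a,270,193),(b,285,208))]))
E
```

```text
(no output)
```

View pics/c2.png

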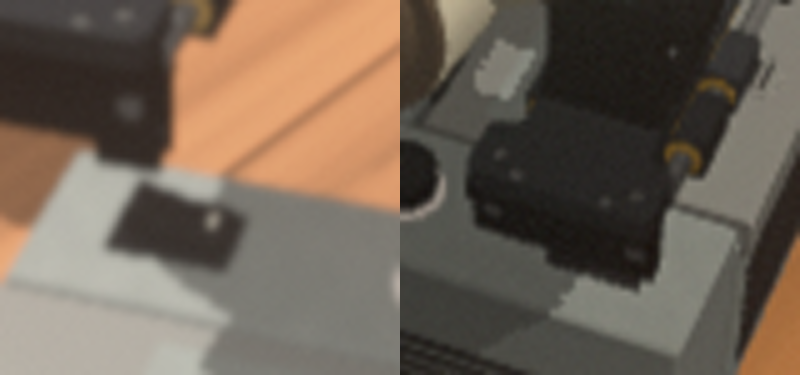

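```bash
python3 - <<'E'
from h import *
import pickle
D=pickle.load(open("d0.pkl","rb"))
s=monitor.sense();print(s["tcp_pos"],s["wrist_force"])
def proj(c,p):
    E=np.linalg.inv(np.array(c["extrinsics"])); return cv2.projectPoints(np.array(p,float).reshape(-1,1,3),cv2.Rodrigues(E[:3,:3])[0],E[:3,3],K(c),np.array(c["dist"],float))[0].reshape(-1,2)
p=np.array(s["tcp_pos"])
for n in("scene","side"):
    print(n,proj(D[n],[p,[.545,-.0073,.158],[.5715,-.1394,.152]]).round(1).tolist(), D[n]["dist"],D[n]["cx"],D[n]["cy"])
print(onplane(D["scene"],[[256,181]],.1586))
# tip by depth: points newly near the tip
for n in("scene","side"):
    c=cams.capture(n);P=world(c);d=np.abs(c["range_z"]-D[n]["range_z"])>.006
    m=d&(np.hypot(P[...,0]-p[0],P[...,1]-p[1])<.06)&(P[...,2]<.18)
    q=P[m]; print(n,m.sum(),q.min(0),q.max(0),q.mean(0))
    np.save(f"P_{n}.npy",P)
    P0=world(D[n]); r=(np.hypot(P0[...,0]-.545,P0[...,1]+.008)<.03)&(P0[...,2]>.1535)
    L=(P0[r][:,:2]-[.635,-.071])@np.array([[.9245,-.381],[.381,.9245]])
    print("rocker local",np.percentile(L,[2,50,98],0).round(4).tolist(),r.sum())
    for x,z in zip(L[:,0][::6],P0[r][:,2][::6]): print("%.3f:%.4f"%(x,z),end=" ")
    print()
E
```

```text
[ 0.53283169 -0.01360968  0.15866901] [ 0.60104505 -0.18257955  0.38945776]
scene [[256.9, 189.5], [264.7, 190.9], [221.8, 242.8]] [-0.05770401  0.          0.          0.          0.        ] 281.42922866190594 210.1599959364026
side [[290.7, 213.1], [284.7, 211.8], [315.3, 177.7]] [-0.14370023  0.          0.          0.          0.        ] 277.5347446533732 213.31031971472882
[[0.51545387 0.00395484 0.1586    ]]
scene 7 [ 0.49452396 -0.01925796  0.14872969] [0.58585658 0.02527628 0.15964427] [ 0.54576892 -0.0013009   0.15110108]
rocker local [[-0.074, 0.0807], [-0.0575, 0.0888], [-0.0398, 0.1011]] 222
-0.073:0.1648 -0.068:0.1634 -0.066:0.1617 -0.070:0.1626 -0.061:0.1603 -0.069:0.1635 -0.060:0.1593 -0.073:0.1657 -0.065:0.1617 -0.056:0.1586 -0.046:0.1590 -0.069:0.1625 -0.059:0.1613 -0.050:0.1597 -0.041:0.1589 -0.066:0.1635 -0.057:0.1601 -0.048:0.1604 -0.075:0.1596 -0.064:0.1612 -0.055:0.1601 -0.045:0.1598 -0.071:0.1587 -0.060:0.1614 -0.051:0.1604 -0.041:0.1593 -0.065:0.1582 -0.053:0.1600 -0.044:0.1576 -0.061:0.1559 -0.050:0.1594 -0.040:0.1580 -0.055:0.1553 -0.044:0.1583 -0.055:0.1547 -0.045:0.1553 -0.048:0.1538 
side 73 [ 0.47486015 -0.07016686 -0.00442917] [0.58231626 0.04338432 0.15567011] [0.51677756 0.00482834 0.0695285 ]
rocker local [[-0.0798, 0.0816], [-0.06, 0.0949], [-0.0413, 0.105]] 158
-0.041:0.1592 -0.049:0.1606 -0.046:0.1614 -0.058:0.1590 -0.042:0.1572 -0.054:0.1581 -0.068:0.1629 -0.046:0.1591 -0.058:0.1595 -0.071:0.1638 -0.045:0.1592 -0.057:0.1610 -0.070:0.1626 -0.044:0.1588 -0.057:0.1610 -0.070:0.1643 -0.041:0.1543 -0.055:0.1587 -0.068:0.1621 -0.044:0.1539 -0.057:0.1564 -0.072:0.1664 -0.048:0.1546 -0.067:0.1600 -0.053:0.1538 -0.081:0.1547 -0.081:0.1552
```

```bash
python3 - <<'E'
from h import *
P=np.load("P_scene.npy")
for v in range(170,196,2): print(v,[ "%.3f,%.3f,%.3f"%tuple(P[v,u]) for u in (250,254,258,262)])
P=np.load("P_side.npy")
print()
for v in range(204,226,2): print(v,[ "%.3f,%.3f,%.3f"%tuple(P[v,u]) for u in (282,288,294,300)])
E
```

```text
170 ['0.585,-0.086,0.263', '0.591,-0.084,0.265', '0.595,-0.080,0.265', '0.598,-0.075,0.263']
172 ['0.585,-0.085,0.259', '0.590,-0.083,0.260', '0.596,-0.081,0.262', '0.598,-0.076,0.260']
174 ['0.584,-0.084,0.255', '0.590,-0.083,0.257', '0.595,-0.080,0.257', '0.597,-0.074,0.255']
176 ['0.583,-0.084,0.251', '0.589,-0.082,0.253', '0.595,-0.081,0.255', '0.540,-0.008,0.188']
178 ['0.527,-0.024,0.186', '0.534,-0.021,0.188', '0.540,-0.019,0.190', '0.541,-0.009,0.185']
180 ['0.528,-0.025,0.184', '0.534,-0.022,0.185', '0.541,-0.020,0.187', '0.382,0.175,-0.002']
182 ['0.501,0.004,0.150', '0.507,0.008,0.150', '0.541,-0.020,0.183', '0.518,0.017,0.150']
184 ['0.505,-0.000,0.149', '0.511,0.004,0.150', '0.529,-0.007,0.165', '0.523,0.012,0.151']
186 ['0.509,-0.005,0.150', '0.514,-0.000,0.149', '0.533,-0.011,0.165', '0.536,-0.004,0.162']
188 ['0.512,-0.009,0.149', '0.519,-0.006,0.150', '0.535,-0.014,0.163', '0.540,-0.008,0.162']
190 ['0.516,-0.013,0.149', '0.533,-0.022,0.163', '0.539,-0.017,0.163', '0.542,-0.011,0.161']
192 ['0.521,-0.018,0.150', '0.534,-0.023,0.159', '0.540,-0.019,0.160', '0.546,-0.0
[... 398 characters left out ...]
', '0.474,0.063,0.281', '0.464,0.058,0.285', '0.531,-0.042,0.148']
212 ['0.490,0.061,0.260', '0.478,0.057,0.267', '0.464,0.057,0.279', '0.526,-0.037,0.149']
214 ['0.489,0.062,0.256', '0.479,0.056,0.260', '0.468,0.052,0.266', '0.521,-0.031,0.151']
216 ['0.543,0.003,0.154', '0.478,0.057,0.255', '0.466,0.053,0.261', '0.517,-0.027,0.151']
218 ['0.541,0.005,0.150', '0.124,0.457,0.893', '0.466,0.053,0.256', '0.514,-0.023,0.150']
220 ['0.538,0.008,0.149', '0.529,-0.001,0.149', '0.519,-0.010,0.150', '0.509,-0.018,0.151']
222 ['0.534,0.012,0.149', '0.525,0.003,0.149', '0.516,-0.007,0.148', '0.506,-0.015,0.150']
224 ['0.530,0.016,0.149', '0.520,0.008,0.150', '0.511,-0.001,0.151', '0.502,-0.011,0.150']
```

The depth image shows the visible fingertip still at z≈0.183, about 24 mm above the reported TCP, and the rocker still up at 0.165. The finger is in the right place laterally, so I'll go lower, guided by force and by looking.

{"api": "drive_tool", "payload": {"moves": [{"delta_pos":[0,0,3],"turn":0,"claw":0},{"delta_pos":[0,0,3],"turn":0,"claw":0},{"delta_pos":[0,0,3],"turn":0,"claw":0},{"delta_pos":[0,0,0],"turn":0,"claw":0}]}}

```text
time_s: 5.08
tcp_pos: [0.5326, -0.0137, 0.1492]
ee_rot: [[0.924, 0.381, -0.001], [0.381, -0.924, -0.0], [-0.001, -0.0, -1.0]]
wrist_force: [-0.7, -0.1, 0.1]
gripper_width: 0.008
gripper_force: 0.0
```

```bash
python3 - <<'E'
from h import *
s=monitor.sense();print(s["time_s"],s["tcp_pos"],s["wrist_force"])
c=cams.capture("scene");P=world(c);w=cams.capture("wrist")
for v in range(176,200,2): print(v,[ "%.3f,%.3f,%.3f"%tuple(P[v,u]) for u in (250,254,258,262)])
cv2.imwrite("pics/c3.png",np.hstack([cv2.resize(c["color"][150:210,225:305,::-1],(400,300),interpolation=cv2.INTER_CUBIC),cv2.resize(w["color"][...,::-1],(400,300))]))
E
```

```text
5.075 [ 0.53256834 -0.01367562  0.14922716] [-0.73646527 -0.12035783  0.11717536]
176 ['0.585,-0.086,0.253', '0.589,-0.083,0.253', '0.595,-0.081,0.255', '0.600,-0.077,0.255']
178 ['0.584,-0.085,0.249', '0.590,-0.083,0.250', '0.595,-0.081,0.251', '0.598,-0.076,0.250']
180 ['0.584,-0.085,0.245', '0.590,-0.083,0.247', '0.595,-0.080,0.247', '0.596,-0.073,0.244']
182 ['0.527,-0.024,0.178', '0.590,-0.084,0.243', '0.596,-0.081,0.245', '0.541,-0.009,0.176']
184 ['0.527,-0.024,0.174', '0.533,-0.021,0.175', '0.540,-0.018,0.177', '0.541,-0.010,0.172']
186 ['0.510,-0.006,0.151', '0.514,-0.001,0.149', '0.540,-0.019,0.173', '0.537,-0.004,0.163']
188 ['0.512,-0.009,0.149', '0.519,-0.005,0.150', '0.535,-0.013,0.163', '0.539,-0.007,0.161']
190 ['0.893,-0.417,0.584', '0.534,-0.022,0.164', '0.539,-0.018,0.163', '0.542,-0.011,0.161']
192 ['0.519,-0.017,0.148', '0.534,-0.022,0.159', '0.541,-0.020,0.161', '0.546,-0.015,0.161']
194 ['0.524,-0.022,0.150', '0.533,-0.022,0.154', '0.541,-0.021,0.157', '0.548,-0.018,0.159']
196 ['0.528,-0.027,0.150', '0.536,-0.025,0.153', '0.541,-0.020,0.152', '0.547,-0.017,0.154']
198 ['0.533,-0.032,0.151', '0.538,-0.027,0.151', '0.545,-0.025,0.153', '0.549,-0.019,0.152']
```

View pics/c3.png

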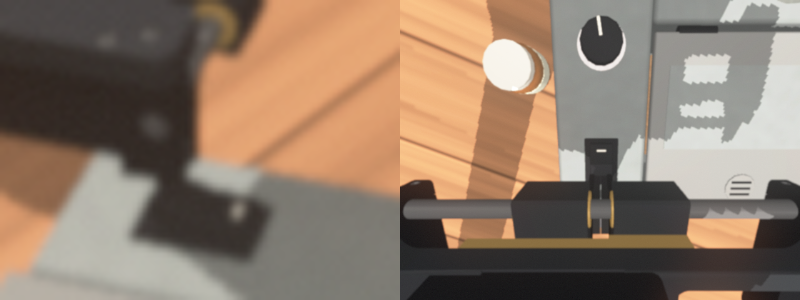

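The tip is now at z≈0.172, centred over the rocker's front half in the wrist view. So tip height is about TCP + 23 mm. I'll keep descending.

{"api": "drive_tool", "payload": {"moves": [{"delta_pos":[0,0,3],"turn":0,"claw":0},{"delta_pos":[0,0,2],"turn":0,"claw":0},{"delta_pos":[0,0,2],"turn":0,"claw":0},{"delta_pos":[0,0,0],"turn":0,"claw":0}]}}

```text
time_s: 5.68
tcp_pos: [0.5329, -0.0136, 0.1427]
ee_rot: [[0.924, 0.381, 0.0], [0.381, -0.924, -0.0], [-0.0, 0.0, -1.0]]
wrist_force: [-0.7, -0.1, 1.5]
gripper_width: 0.004
gripper_force: 0.4
```

{"api": "drive_tool", "payload": {"moves": [{"delta_pos":[0,0,1.5],"turn":0,"claw":0},{"delta_pos":[0,0,0],"turn":0,"claw":0}]}}

```text
time_s: 5.92
tcp_pos: [0.5327, -0.0137, 0.1411]
ee_rot: [[0.924, 0.381, -0.0], [0.381, -0.924, -0.0], [-0.0, -0.0, -1.0]]
wrist_force: [0.1, 0.2, 0.7]
gripper_width: 0.006
gripper_force: 0.6
```

{"api": "drive_tool", "payload": {"moves": [{"delta_pos":[0,0,1.5],"turn":0,"claw":0},{"delta_pos":[0,0,0],"turn":0,"claw":0}]}}

```text
time_s: 6.18
tcp_pos: [0.5329, -0.0135, 0.1393]
ee_rot: [[0.925, 0.381, 0.0], [0.381, -0.925, 0.0], [0.0, -0.0, -1.0]]
wrist_force: [0.8, -0.3, -0.3]
gripper_width: 0.007
gripper_force: 0.0
```

{"api": "drive_tool", "payload": {"moves": [{"delta_pos":[0,0,1],"turn":0,"claw":0},{"delta_pos":[0,0,0],"turn":0,"claw":0}]}}

```text
time_s: 6.42
tcp_pos: [0.5328, -0.0136, 0.1384]
ee_rot: [[0.924, 0.381, -0.0], [0.381, -0.924, -0.0], [-0.0, -0.0, -1.0]]
wrist_force: [-0.2, 0.9, 0.1]
gripper_width: 0.008
gripper_force: 0.0
```

Contact force rose and then vanished, so it has probably snapped. I'll check the rocker's rear end.

```bash
cat >> h.py <<'E'
def rock(c):
    P=world(c); r=(np.hypot(P[...,0]-.547,P[...,1]+.009)<.028)&(P[...,2]>.1545)&(P[...,2]<.169)
    L=(P[r][:,:2]-[.635,-.071])@np.array([[.9245,-.381],[.381,.9245]]); z=P[r][:,2]
    for a in np.arange(-.080,-.036,.004):
        m=(L[:,0]>=a)&(L[:,0]<a+.004)&(abs(L[:,1]-.09)<.011)
        if m.sum(): print("%.3f n%d med %.4f max %.4f"%(a-(-.058)+.002,m.sum(),np.median(z[m]),z[m].max()))
E
python3 - <<'E'
from h import *
import pickle
print(monitor.sense()["wrist_force"]);rock(pickle.load(open("d0.pkl","rb"))["scene"]);print();rock(cams.capture("scene"))
E
```

```text
[-0.19347406  0.89187052  0.12732745]
-0.016 n17 med 0.1639 max 0.1657
-0.012 n24 med 0.1633 max 0.1654
-0.008 n27 med 0.1618 max 0.1638
-0.004 n23 med 0.1605 max 0.1629
0.000 n20 med 0.1597 max 0.1613
0.004 n23 med 0.1594 max 0.1610
0.008 n18 med 0.1593 max 0.1604
0.012 n24 med 0.1591 max 0.1609
0.016 n19 med 0.1586 max 0.1598
0.020 n5 med 0.1579 max 0.1594

-0.020 n5 med 0.1629 max 0.1655
-0.016 n12 med 0.1588 max 0.1660
-0.012 n14 med 0.1598 max 0.1671
-0.008 n14 med 0.1597 max 0.1658
-0.004 n31 med 0.1602 max 0.1685
0.000 n19 med 0.1595 max 0.1615
0.004 n20 med 0.1611 max 0.1624
0.008 n22 med 0.1624 max 0.1635
0.012 n21 med 0.1633 max 0.1653
0.016 n26 med 0.1633 max 0.1663
0.020 n1 med 0.1614 max 0.1614
```

The rear end is now up at 0.163 (it was 0.159), so the switch is off. I'll lift and go over the pad: tool x −12, y +131 mm.

{"api": "drive_tool", "payload": {"moves": [{"delta_pos":[0,0,-30],"turn":0,"claw":0},{"delta_pos":[0,0,-30],"turn":0,"claw":0},{"delta_pos":[-4,43.5,0],"turn":0,"claw":0},{"delta_pos":[-4,43.5,0],"turn":0,"claw":0},{"delta_pos":[-4,44,0],"turn":0,"claw":0},{"delta_pos":[0,0,0],"turn":0,"claw":0},{"delta_pos":[0,0,25],"turn":0,"claw":0},{"delta_pos":[0,0,25],"turn":0,"claw":0},{"delta_pos":[0,0,0],"turn":0,"claw":0},{"delta_pos":[0,0,0],"turn":0,"claw":0}]}}

```text
time_s: 7.72
tcp_pos: [0.5724, -0.1389, 0.1498]
ee_rot: [[0.924, 0.382, 0.002], [0.382, -0.924, -0.0], [0.001, 0.001, -1.0]]
wrist_force: [0.5, 0.9, -0.3]
gripper_width: 0.01
gripper_force: 0.0
```

```bash
python3 - <<'E'
from h import *
s=monitor.sense();p=np.array(s["tcp_pos"]);R=np.array(s["ee_rot"]);print(s["time_s"],p,s["wrist_force"],R.T@(np.array([.5715,-.1394,.152])-p)*1e3)
c=cams.capture("scene");w=cams.capture("wrist");P=world(c);rock(c)
m=(np.hypot(P[...,0]-p[0],P[...,1]-p[1])<.016)&(P[...,2]>.158)&(P[...,2]<.2)
q=P[m];print("tip zmin",q[:,2].min(), np.sort(q[:,2])[:8],np.median(q,0))
cv2.imwrite("pics/c4.png",np.hstack([cv2.resize(c["color"][190:265,175:275,::-1],(400,300),interpolation=cv2.INTER_CUBIC),cv2.resize(w["color"][...,::-1],(400,300))]))
E
```

```text
7.725 [ 0.57239135 -0.1389123   0.14980467] [ 0.54560537  0.89768322 -0.31545492] [-1.00698104  0.1123485  -2.19663124]
-0.020 n2 med 0.1581 max 0.1585
-0.016 n19 med 0.1588 max 0.1606
-0.012 n18 med 0.1591 max 0.1603
-0.008 n20 med 0.1593 max 0.1602
-0.004 n23 med 0.1592 max 0.1608
0.000 n19 med 0.1600 max 0.1614
0.004 n20 med 0.1615 max 0.1629
0.008 n21 med 0.1624 max 0.1637
0.012 n20 med 0.1633 max 0.1652
0.016 n28 med 0.1629 max 0.1662
tip zmin 0.1713994237932558 [0.17139942 0.17218185 0.17276251 0.17292768 0.17294626 0.17347928
 0.17358809 0.1738361 ] [ 0.58014645 -0.14165891  0.18591283]
```

View pics/c4.png

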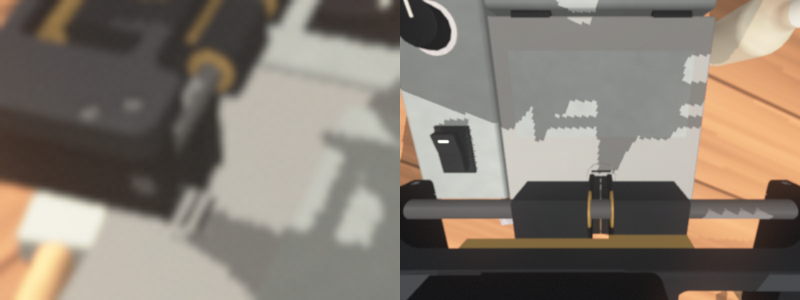

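The rocker is fully over, and the tip (z≈0.172) is centred over the pad. Now I'll lower it onto the pad.

{"api": "drive_tool", "payload": {"moves": [{"delta_pos":[-1,0,5],"turn":0,"claw":0},{"delta_pos":[0,0,5],"turn":0,"claw":0},{"delta_pos":[0,0,4],"turn":0,"claw":0},{"delta_pos":[0,0,2],"turn":0,"claw":0},{"delta_pos":[0,0,0],"turn":0,"claw":0}]}}

```text
time_s: 8.45
tcp_pos: [0.5707, -0.1397, 0.1324]
ee_rot: [[0.924, 0.381, -0.0], [0.381, -0.924, -0.0], [-0.0, -0.0, -1.0]]
wrist_force: [-0.6, 0.6, -0.0]
gripper_width: 0.006
gripper_force: 0.0
```

{"api": "drive_tool", "payload": {"moves": [{"delta_pos":[0,0,1],"turn":0,"claw":0},{"delta_pos":[0,0,1],"turn":0,"claw":0},{"delta_pos":[0,0,0],"turn":0,"claw":0}]}}

```text
time_s: 8.82
tcp_pos: [0.5707, -0.1397, 0.1306]
ee_rot: [[0.924, 0.381, -0.0], [0.381, -0.924, -0.0], [-0.0, 0.0, -1.0]]
wrist_force: [0.2, 0.1, -0.0]
gripper_width: 0.004
gripper_force: 0.0
```

{"api": "drive_tool", "payload": {"moves": [{"delta_pos":[0,0,1],"turn":0,"claw":0},{"delta_pos":[0,0,1],"turn":0,"claw":0},{"delta_pos":[0,0,0],"turn":0,"claw":0}]}}

```text
time_s: 9.2
tcp_pos: [0.5709, -0.1397, 0.129]
ee_rot: [[0.924, 0.381, 0.0], [0.381, -0.924, -0.0], [0.0, 0.0, -1.0]]
wrist_force: [-0.4, 1.4, 2.9]
gripper_width: 0.002
gripper_force: 1.4
```

Contact is at TCP z≈0.130. I'll press on to the stop.

{"api": "drive_tool", "payload": {"moves": [{"delta_pos":[0,0,1.5],"turn":0,"claw":0},{"delta_pos":[0,0,1.5],"turn":0,"claw":0},{"delta_pos":[0,0,1.5],"turn":0,"claw":0},{"delta_pos":[0,0,0],"turn":0,"claw":0}]}}

```text
time_s: 9.7
tcp_pos: [0.5708, -0.1398, 0.1241]
ee_rot: [[0.924, 0.381, -0.0], [0.381, -0.924, -0.0], [-0.0, 0.0, -1.0]]
wrist_force: [-1.3, 0.1, 3.2]
gripper_width: 0.001
gripper_force: 1.7
```

{"api": "drive_tool", "payload": {"moves": [{"delta_pos":[0,0,1],"turn":0,"claw":0},{"delta_pos":[0,0,1],"turn":0,"claw":0},{"delta_pos":[0,0,0],"turn":0,"claw":0}]}}

```text
time_s: 10.07
tcp_pos: [0.5708, -0.1397, 0.1221]
ee_rot: [[0.924, 0.381, -0.0], [0.381, -0.924, -0.0], [-0.0, 0.0, -1.0]]
wrist_force: [-1.5, -1.3, 2.4]
gripper_width: 0.008
gripper_force: 1.7
```

{"api": "drive_tool", "payload": {"moves": [{"delta_pos":[0,0,1],"turn":0,"claw":0},{"delta_pos":[0,0,0],"turn":0,"claw":0}]}}

```text
time_s: 10.32
tcp_pos: [0.5708, -0.1398, 0.1219]
ee_rot: [[0.924, 0.382, 0.0], [0.382, -0.924, -0.0], [0.0, 0.0, -1.0]]
wrist_force: [-2.0, -0.3, 6.1]
gripper_width: 0.003
gripper_force: 3.4
```

The force has risen and motion has stopped, so the hatch is at its stop. I'll withdraw quickly, straight up.

{"api": "drive_tool", "payload": {"moves": [{"delta_pos":[0,0,-50],"turn":0,"claw":0},{"delta_pos":[0,0,-60],"turn":0,"claw":0},{"delta_pos":[0,0,-60],"turn":0,"claw":0},{"delta_pos":[-20,0,-20],"turn":0,"claw":0},{"delta_pos":[-40,0,0],"turn":0,"claw":0},{"delta_pos":[0,0,0],"turn":0,"claw":0},{"delta_pos":[0,0,0],"turn":0,"claw":0},{"delta_pos":[0,0,0],"turn":0,"claw":0},{"delta_pos":[0,0,0],"turn":0,"claw":0},{"delta_pos":[0,0,0],"turn":0,"claw":0},{"delta_pos":[0,0,0],"turn":0,"claw":0},{"delta_pos":[0,0,0],"turn":0,"claw":0}]}}

```text
time_s: 11.82
tcp_pos: [0.5153, -0.1625, 0.3111]
ee_rot: [[0.924, 0.381, -0.0], [0.381, -0.924, -0.0], [-0.0, 0.0, -1.0]]
wrist_force: [0.4, -0.3, -0.0]
gripper_width: 0.001
gripper_force: 0.0
```

{"api": "drive_tool", "payload": {"moves": [{"delta_pos":[0,0,0],"turn":0,"claw":0},{"delta_pos":[0,0,0],"turn":0,"claw":0},{"delta_pos":[0,0,0],"turn":0,"claw":0},{"delta_pos":[0,0,0],"turn":0,"claw":0},{"delta_pos":[0,0,0],"turn":0,"claw":0},{"delta_pos":[0,0,0],"turn":0,"claw":0},{"delta_pos":[0,0,0],"turn":0,"claw":0},{"delta_pos":[0,0,0],"turn":0,"claw":0}]}}

```text
time_s: 12.82
tcp_pos: [0.5153, -0.1625, 0.3111]
ee_rot: [[0.924, 0.381, -0.0], [0.381, -0.924, 0.0], [-0.0, -0.0, -1.0]]
wrist_force: [0.3, 0.1, 0.4]
gripper_width: 0.007
gripper_force: 0.0
```

```bash
python3 - <<'E'
from h import *
a,b=cams.capture("scene"),cams.capture("side")
rock(b)
cv2.imwrite("pics/c5.png",np.hstack([cv2.resize(c["color"][...,::-1],(400,300)) for c in(a,b)]))
s=monitor.sense();print(s["time_s"],s["tcp_pos"],s["wrist_force"])
E
```

```text
-0.020 n8 med 0.1580 max 0.1603
-0.016 n15 med 0.1586 max 0.1612
-0.012 n14 med 0.1597 max 0.1644
-0.008 n13 med 0.1588 max 0.1600
-0.004 n12 med 0.1603 max 0.1617
0.000 n17 med 0.1597 max 0.1621
0.004 n17 med 0.1616 max 0.1648
0.008 n12 med 0.1631 max 0.1661
0.012 n13 med 0.1639 max 0.1665
0.016 n4 med 0.1637 max 0.1650
12.925 [ 0.51528455 -0.162584    0.31114729] [1.63743619 0.00558523 0.39986715]
```

View pics/c5.png

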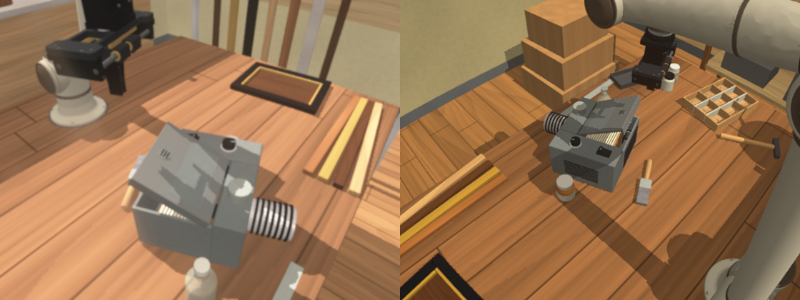

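The hatch stands open (scene, pad ribs at about (167,154)), the rocker is off, the loose items are in place and the gripper is clear. I'm handing the job in.

```bash
python3 -c "
from station import ticket
print(ticket.finish_job())"
```

```text
the job is handed in; nothing more can be done
None
```

The fume extractor is switched off and its hatch was pressed once and now stands open; the dial, tin, jar, bottle and brush were left alone, and the job is handed in (no verdict was returned).

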